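# Bolt the jeweller's strongbox

### The arm

A 6-joint arm with a two-finger parallel gripper is mounted at the origin on the work surface. World frame = base frame: x ahead of the robot, y to its left, z up, the work surface at z = 0. Lengths are in m, angles in rad, forces in N, time in s.
With the tool pointing down it reaches from about 0.3 to 0.775 m from the base axis. Payload 14.6 kg.
Tool frame: the origin (TCP) lies on the centre line of the jaws, within the pads' length; the fingertips stand 25 mm ahead of it and the grasp point (between the pads) lies 6 mm ahead of it (ctrl.tip_reach is the distance from the TCP to the fingertips, in m); z points along the fingers, y is the line along which they close (so a half turn about z gives the same grasp; the last joint's range is limited). The gripper opens to 94 mm and grips with 3 to 60 N. Pads are 16 mm wide; open, the fingers measure 119 mm over their backs; the gripper's body (75 mm by 177 mm) begins 78 mm behind the grasp point.
Start: joints at [-1.241, 0.3, 1.521, -0, 1.321, -0.067], TCP at [0.213, -0.507, 0.23] pointing down, gripper open.
Joint ranges: [-3.03, 3.03], [-0.79, 2.21], [0.23, 2.52], [-1.04, 4.18], [0, 3.07], [-2.55, 2.55]. Speed limits (rad/s): [2.22, 2.22, 2.57, 3.14, 3.14, 3.14].

### API

Orientations are given as [roll, pitch, yaw] about the fixed x, y, z axes, in that order (R = Rz(yaw) Ry(pitch) Rx(roll)).
In Python, from station import ctrl gives the robot as it stands. The module is installed in compiled form; this text tells all that it offers.
- The arm moves only by the tool apply_moves, never from a script. Its argument "deltas" is a list of rows, each a list of 7 numbers: the closure in counts, from 0 (fully open) to 255 (shut), then the shift along the world's x, y, z in cm, then the turn, a rotation vector about the world's x, y, z in rad. In form: [[jaw, tx, ty, tz, ax, ay, az], ...]. A call has 1 to 10 rows; each row shifts and turns the commanded pose from where the row before left it; what a row does not reach is not made up. A row lasts 1/10 s, in which the tool goes at most 50 mm and 8.59 degrees, less where a joint would pass 70% of its speed; a pose out of reach is approached as far as the arm can. A call with a gripper value outside its range is refused whole. The fingers move at their own pace and stop on an object; "grip_force" is the grip in N (left out, the last holds). Time passes only in rows, so rows that do not move let the fingers close. It gives the time, the measured TCP pose, the force, the opening and the grip force at its end, in the units of the state.
- ctrl.get_obs(): the state, without advancing time (a new reading comes with each control period).
- ctrl.camera(name): name is "side" or "top"; returns a dict with "img" (420x560x3 uint8, red, green, blue), "K" (3x3 intrinsics, pixels), "pose" (4x4, takes a point from camera to world coordinates). Camera axes: x right, y up, looking along -z (the intrinsics and any distortion apply to the point x, -y, -z); pixel columns grow to the right and rows downward; lengths in m; the calibration is good to about 2 mm. A picture is of the moment at which its call begins. There is no depth.
- ctrl.hand_in(): hands the job in; it is judged then, once.
The state is a dict: "time_s": time; "qpos": joint angles; "joint_vel": joint speeds; "tau": joint torques, N m; "ee_pos": TCP position; "eef_rot": TCP orientation; "force": force on the tool from outside, world axes, zero at the start; "moment": the same for the moment, N m; "grip_width": finger opening in m; "grip_force": force on a finger pad.
Only numpy, scipy, OpenCV 4.12 (cv2) and the standard library are available. Lean on these libraries where they do the work, as an engineer would, in place of code of your own. Each camera call takes 0.05 s, during which the arm holds its last target. There are 200 camera calls.

### The job

The strongbox lid is shut but not bolted. Lift the bolt's handle up out of the notch it rests in, slide the bolt through the keeper to the other notch, which lies just short of its stop, and let the handle down into it so that it lies fully down again, then leave it. Do it gently, by feel, without ramming or forcing the bolt, and leave the things around it where they are.

Things in the scene. Friction and masses are not known exactly. Their poses are not given: they have to be found in the camera images.
- strongbox: Lengths in mm. Grey steel box, 220 (x) x 320 (y) x 70 (z), fixed; origin at the centre of its underside, -x side to the robot, yaw varies. On its top a barrel bolt runs along the box's y at x = -75, z = 86, handle over the front edge to -x. Oiled: it only slides along y (takes under 2 N) and turns about its axis. All rigid; over 20 N between bolt and box is forcing it.
- start_notch (a point): On the bolt axis at the start notch, where the handle rests level. The notch opens upward and is 13 wide for the 8 thick stem. A steel saddle (rigid arch over the bar, 30 above the axis) stands just before this notch; a rear rail stops the handle a little past upright.
- guard (a point): On the bolt axis 20 along the box's +y from the start notch. Here a guard, 16 to 24 in front (-x) of the axis and 10 higher than it, stands between the two notches; the stem clears it when the handle is swung up 40 degrees or more; 45 to 50 is a good angle to slide at.
- second_notch (a point): On the bolt axis at the middle of where the second notch may be. The true notch is 11.5 wide and up to 13 to either side along y (centre 42 to 68 from the start notch), set anew each time and not measured. Beyond its +y side come 6 of guard, then a rigid saddle, 10 thick: the raised handle slid to +y meets it 7.75 past the notch centre, so feel the saddle, then come back.
- bolt: The loose bolt: round steel bar 12 thick, 218 long, with a handle stem 8 thick ending in a brass ball 18 across whose centre is 60 from the bar's axis; 0.2 to 0.3 kg in all. Origin on the bar's axis at the stem; bar along its y (102 towards -y, 116 towards +y), stem along its -x. With the handle resting in a notch its axes are those of the box, and by its weight the raised handle swings down again.
- handle (a point): Centre of the brass ball on the bolt's handle, 60 from the bar's axis along the bolt's -x; ball 18 across, to be pinched from above with the fingers on its +y and -y sides, in the open air 25 in front of the box's front edge, 86 above the shelf when the handle is down.
- tip (a point): Front (+y) end of the bolt bar, on its axis.
- keeper (a point): Centre of the keeper, a steel staple on the other lid leaf with a 19 wide opening, 12 thick in y, which the bolt's front end must enter; 132 along the box's +y from the start notch.
- tweezers: Brass tweezers, 110 long, 9 high, lying on the box's lid behind the bolt; origin under the middle. To be left alone.
- jar: Green glass jar, 48 across, 60 high, standing on the box's lid behind the bolt; origin at its underside. To be left alone.
- canister: Aluminium screw-top canister, 72 across, about 100 high, on the shelf beside the box; origin at its underside. To be left alone.
- anvil: Small steel bench anvil with a horn, about 130 long, 61 high; origin at its underside. To be left alone.
- loupe: Black loupe, 34 across, 22 high, standing on the shelf in front of the box; origin at its underside. To be left alone.
- hammer: Small hammer, 200 long, lying on the shelf; origin at the underside of its middle. To be left alone.
- bowl: Small steel bowl, 80 across, 35 high; origin at its underside. To be left alone.
Things that resemble listed ones, but are neither listed nor needed, are in the scene too. What is shaped like the bolt but blue is not meant.

How it is judged:
By the outcome, as a careful person would: the job done as asked, in the order asked, and still so for the second after the job is handed in, with the robot touching nothing.
It also fails if it takes over 48 s, if anything falls off the work surface, if the arm or the gripper's body presses on something with over 40 N, if the wrist force passes 120 N, or if a joint passes its speed limit or range.

## Working session

There is one attempt and no reset: what is moved stays moved. The work goes in short steps, Python scripts to look and compute and a tool call to move; the robot and the scene stay as the last step left them, time stands still between calls to the robot, and variables do not carry over. Pictures are saved under pics/ and viewed, at most 10 in all, crops included, and the job is handed in when it is done.

Besides the shell and the picture viewer there is one more tool, called after "Request:" in YAML: its name, and indented under it one key for each argument. apply_moves: Moves the arm, as the interface text tells. Its arguments: {"type":"object","properties":{"deltas":{"type":"array"},"grip_force":{"type":"number"}},"required":["deltas"]}

```bash
mkdir -p pics
python3 - <<'E'
from station import ctrl
import cv2,numpy as np,pickle
d={}
for n in("top","side"):
    c=ctrl.camera(n); d[n]=c
    cv2.imwrite(f"pics/{n}0.png",cv2.resize(c["img"][:,:,::-1],(784,588),interpolation=cv2.INTER_CUBIC))
    print(n,c["K"].tolist(),np.round(c["pose"],3).tolist(),[k for k in c])
pickle.dump(d,open("c0.pkl","wb"))
print(ctrl.get_obs())
E
```

```text
top [[468.9779418604846, 0.0, 277.1847839415987], [0.0, 468.9779418604846, 209.38960687895414], [0.0, 0.0, 1.0]] [[-0.025, 0.997, -0.067, 0.448], [-1.0, -0.023, 0.021, 0.009], [0.019, 0.067, 0.998, 1.337], [0.0, 0.0, 0.0, 1.0]] ['img', 'K', 'pose']
side [[445.00211665337366, 0.0, 272.5995052288361], [0.0, 445.00211665337366, 207.3426262060493], [0.0, 0.0, 1.0]] [[-0.905, 0.284, -0.316, 0.205], [-0.425, -0.632, 0.649, 0.671], [-0.016, 0.721, 0.692, 0.782], [0.0, 0.0, 0.0, 1.0]] ['img', 'K', 'pose']
{'time_s': 0.1, 'qpos': array([-1.24058627e+00,  3.00407402e-01,  1.52153166e+00, -1.84690823e-05,
        1.32069869e+00, -6.66241057e-02]), 'joint_vel': array([-6.56473138e-04,  1.45479964e-03, -1.84063556e-03,  8.96167730e-04,
        1.04899963e-03, -5.53310615e-05]), 'tau': array([ 3.32583932e-04, -5.32650733e+01, -3.53285694e+01,  7.10368180e-02,
        2.35494808e-02, -6.61667013e-05]), 'ee_pos': array([ 0.21248632, -0.50706298,  0.22994216]), 'eef_rot': array([-3.14054869e+00, -5.17269739e-05,  3.96838711e-01]), 'force': array([ 0.46676241,  0.11970132, -0.71190021]), 'moment': array([ 0.02368201, -0.02005014, -0.03049826]), 'grip_force': 0.0, 'grip_width': 0.09412530275654649}
```

View pics/top0.png

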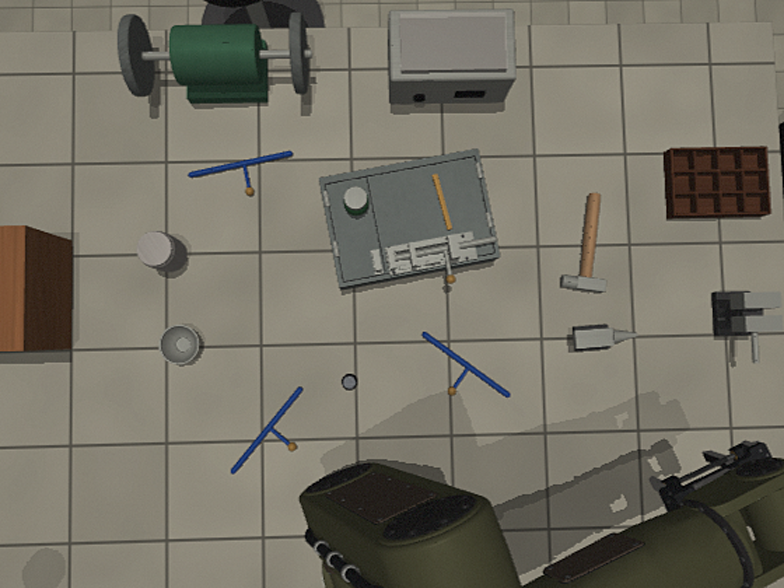

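View pics/side0.png

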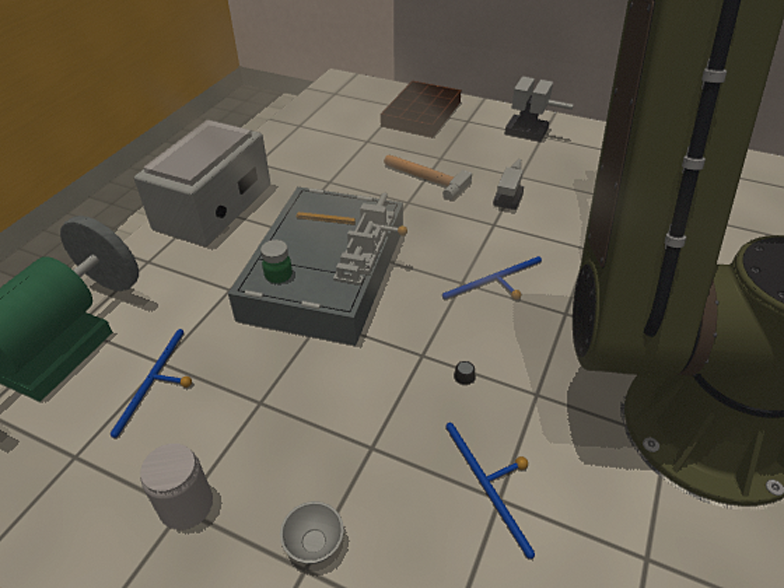

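The top view shows the box centred near (410,220), with the handle ball at (450,280) and the keeper at (377,262). In the side view the ball is at (402,230). I'll measure the ball and the box yaw next.

```bash
cat > h.py <<'E'
import cv2,numpy as np
def ray(c,u,v):
    K=c["K"];p=c["pose"]
    d=p[:3,:3]@np.array([(u-K[0,2])/K[0,0],-(v-K[1,2])/K[1,1],-1]);return p[:3,3],d
def plane(c,u,v,z):
    o,d=ray(c,u,v);return o+d*(z-o[2])/d[2]
def tri(r1,r2):
    A=np.zeros((3,3));b=np.zeros(3)
    for o,d in(r1,r2):
        d=d/np.linalg.norm(d);M=np.eye(3)-np.outer(d,d);A+=M;b+=M@o
    return np.linalg.solve(A,b)
def brass(img,u0,u1,v0,v1):
    h=cv2.cvtColor(img,cv2.COLOR_RGB2HSV);m=cv2.inRange(h,(8,110,60),(25,255,255))
    k=np.zeros_like(m);k[v0:v1,u0:u1]=m[v0:v1,u0:u1]
    M=cv2.moments(k,True);return M["m10"]/M["m00"],M["m01"]/M["m00"],M["m00"]
E
python3 - <<'E'
import pickle;from h import *
d=pickle.load(open("c0.pkl","rb"));t,s=d["top"],d["side"]
a=brass(t["img"],312,332,190,210);b=brass(s["img"],278,296,156,174);print(a,b)
print("plane",plane(t,*a[:2],.086),plane(s,*b[:2],.086),"tri",tri(ray(t,*a[:2]),ray(s,*b[:2])))
# box corners by hand from view (top surface z=.07)
P=[plane(t,u/1.4,v/1.4,.07) for u,v in((342,288),(498,258),(478,151),(321,180))]
for p in P:print(np.round(p,4))
for i,j in((1,0),(2,3)):
    e=P[j]-P[i];print(np.hypot(*e[:2]),"yaw",np.arctan2(-e[0],e[1]))
for i,j in((0,3),(1,2)):
    e=P[j]-P[i];print(np.hypot(*e[:2]),"yaw",np.arctan2(e[1],e[0]))
# box-grey mask
im=t["img"].astype(int);x0,x1,y0,y1=215,370,95,215
cv2.imwrite("pics/top1.png",cv2.resize(t["img"][140:215,240:370,::-1],None,fx=6,fy=6,interpolation=cv2.INTER_CUBIC))
E
```

```text
(321.4074074074074, 199.07407407407408, 27.0) (287.04347826086956, 163.43478260869566, 23.0)
plane [ 0.55681539 -0.1368679   0.086     ] [ 0.55700656 -0.14042089  0.086     ] tri [ 0.55602252 -0.13672684  0.08900912]
[0.545  0.0708 0.07  ]
[ 0.5965 -0.2337  0.07  ]
[ 0.8091 -0.2018  0.07  ]
[0.7573 0.1076 0.07  ]
0.308812747773692 yaw 0.16771006087556606
0.31363869667077293 yaw 0.16567192435202718
0.21553368234826245 yaw 0.17130915641201827
0.2149312012493972 yaw 0.14886769438866926
```

View pics/top1.png

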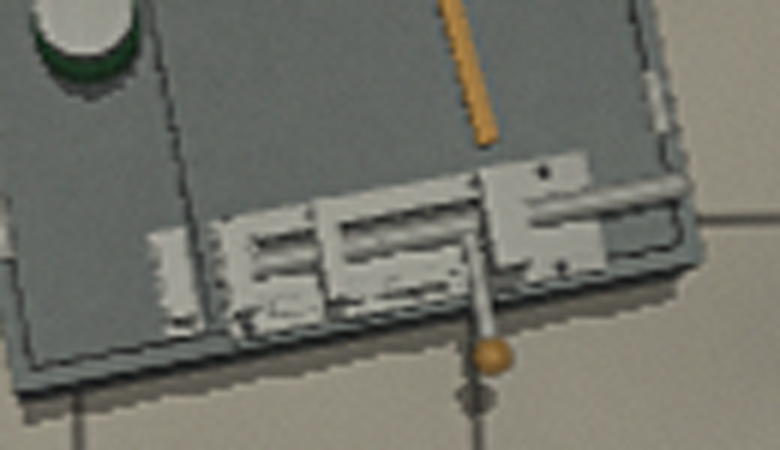

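The close crop shows the ball at crop (492,355), the stem in the start notch, the saddle plate to its right (-y) and the keeper at the far left (+y). The box yaw is about 0.165. I'll move above the handle.

Request:
apply_moves:
  deltas:
    - [0, 2.2, 2.3, 0, 0, 0, -0.0155]
    - [0, 2.3, 2.46, 0, 0, 0, -0.0155]
    - [0, 2.3, 2.46, 0, 0, 0, -0.0155]
    - [0, 2.3, 2.46, 0, 0, 0, -0.0155]
    - [0, 2.3, 2.46, 0, 0, 0, -0.0155]
    - [0, 2.3, 2.46, 0, 0, 0, -0.0155]
    - [0, 2.3, 2.46, 0, 0, 0, -0.0155]
    - [0, 2.3, 2.46, 0, 0, 0, -0.0155]
    - [0, 2.3, 2.46, 0, 0, 0, -0.0155]
    - [0, 2.3, 2.46, 0, 0, 0, -0.0155]
  grip_force: 4

```text
time_s: 1.1
ee_pos: [0.4423, -0.2616, 0.2302]
eef_rot: [-3.141, 0.0, 0.241]
force: [0.1, -0.1, 0.3]
grip_width: 0.0939
grip_force: 0.0
```

Request:
apply_moves:
  deltas:
    - [0, 2.3, 2.46, 0, 0, 0, -0.0155]
    - [0, 2.3, 2.46, 0, 0, 0, -0.0155]
    - [0, 2.3, 2.46, 0, 0, 0, -0.0155]
    - [0, 2.3, 2.46, 0, 0, 0, -0.0155]
    - [60, 2.3, 2.46, 0, 0, 0, -0.0155]
    - [60, 0, 0, 0, 0, 0, 0]
    - [60, 0, 0, 0, 0, 0, 0]
    - [60, 0, 0, 0, 0, 0, 0]

```text
time_s: 1.9
ee_pos: [0.5561, -0.1404, 0.2303]
eef_rot: [-3.141, 0.0, 0.164]
force: [0.2, 0.1, -0.2]
grip_width: 0.0721
grip_force: 0.0
```

Request:
apply_moves:
  deltas:
    - [60, 0.05, 0.2, -2, 0, 0, 0]
    - [60, 0, 0, -2.5, 0, 0, 0]
    - [60, 0, 0, -2.5, 0, 0, 0]
    - [60, 0, 0, -2, 0, 0, 0]
    - [60, 0, 0, -2, 0, 0, 0]
    - [60, 0, 0, -1, 0, 0, 0]
    - [60, 0, 0, -1, 0, 0, 0]
    - [60, 0, 0, 0, 0, 0, 0]

```text
time_s: 2.7
ee_pos: [0.5566, -0.1381, 0.0998]
eef_rot: [-3.141, 0.001, 0.164]
force: [0.6, 1.0, 0.9]
grip_width: 0.0722
grip_force: 0.0
```

Run:
```python
from station import ctrl
import cv2,numpy as np
c=ctrl.camera("side");a=cv2.resize(c["img"][110:210,220:340,::-1],(720,600),interpolation=cv2.INTER_CUBIC)
cv2.imwrite("pics/s2.png",a)
```

```text
(no output)
```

View pics/s2.png

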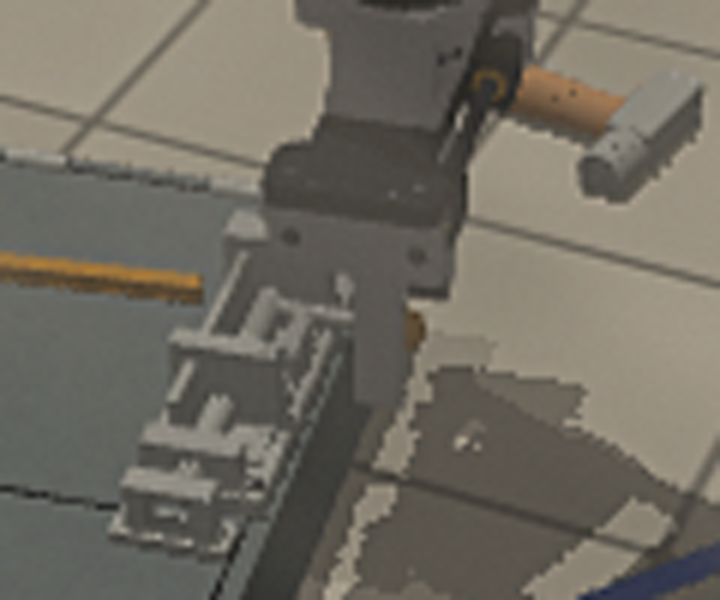

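The near finger stands in front of the ball, which shows at crop (415,330), so the ball is between the pads. Closing gently.

Request:
apply_moves:
  deltas:
    - [150, 0, 0, 0, 0, 0, 0]
    - [190, 0, 0, 0, 0, 0, 0]
    - [215, 0, 0, 0, 0, 0, 0]
    - [215, 0, 0, 0, 0, 0, 0]
    - [215, 0, 0, 0, 0, 0, 0]
  grip_force: 5

```text
time_s: 3.25
ee_pos: [0.5571, -0.1378, 0.1006]
eef_rot: [3.142, -0.0, 0.164]
force: [0.2, -0.1, 0.3]
grip_width: 0.0353
grip_force: 0.0
```

Request:
apply_moves:
  deltas:
    - [235, 0, 0, 0, 0, 0, 0]
    - [235, 0, 0, 0, 0, 0, 0]
    - [235, 0, 0, 0, 0, 0, 0]
    - [235, 0, 0, 0, 0, 0, 0]

```text
time_s: 3.65
ee_pos: [0.557, -0.1379, 0.1004]
eef_rot: [-3.142, 0.0, 0.164]
force: [-0.5, -0.3, -0.3]
grip_width: 0.0176
grip_force: 5.0
```

Request:
apply_moves:
  deltas:
    - [235, 0.02, 0.003, 0.497, 0, 0, 0]
    - [235, 0.06, 0.01, 0.493, 0, 0, 0]
    - [235, 0.1, 0.017, 0.487, 0, 0, 0]
    - [235, 0.14, 0.023, 0.476, 0, 0, 0]
    - [235, 0, 0, 0, 0, 0, 0]

```text
time_s: 4.15
ee_pos: [0.5606, -0.1374, 0.1208]
eef_rot: [3.141, -0.001, 0.164]
force: [-0.9, -0.5, -0.4]
grip_width: 0.0172
grip_force: 5.0
```

Request:
apply_moves:
  deltas:
    - [235, 0.18, 0.03, 0.464, 0, 0, 0]
    - [235, 0.216, 0.036, 0.446, 0, 0, 0]
    - [235, 0.25, 0.042, 0.427, 0, 0, 0]
    - [235, 0.286, 0.048, 0.404, 0, 0, 0]
    - [235, 0.317, 0.053, 0.379, 0, 0, 0]
    - [235, 0.347, 0.058, 0.351, 0, 0, 0]
    - [235, 0, 0, 0, 0, 0, 0]

```text
time_s: 4.85
ee_pos: [0.5767, -0.1346, 0.1452]
eef_rot: [3.141, -0.001, 0.164]
force: [-0.6, -1.1, 1.0]
grip_width: 0.0174
grip_force: 5.0
```

Run:
```python
from station import ctrl
import cv2,numpy as np
c=ctrl.camera("side");a=cv2.resize(c["img"][110:210,220:340,::-1],(720,600),interpolation=cv2.INTER_CUBIC)
cv2.imwrite("pics/s3.png",a)
```

```text
(no output)
```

View pics/s3.png

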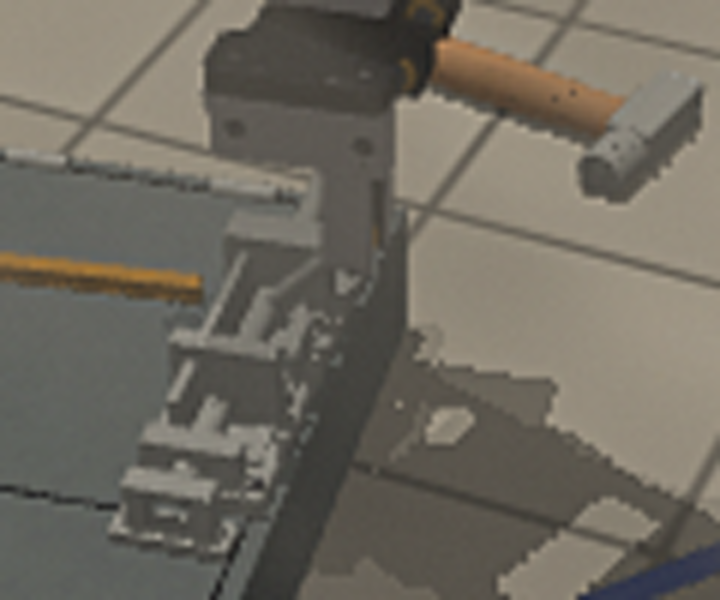

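The handle is up, with the stem rising at about crop (300,285). I'll slide along the box's +y in small steps.

Request:
apply_moves:
  deltas:
    - [235, -0.03, 0.2, 0, 0, 0, 0]
    - [235, -0.05, 0.3, 0, 0, 0, 0]
    - [235, -0.05, 0.3, 0, 0, 0, 0]
    - [235, 0, 0, 0, 0, 0, 0]

```text
time_s: 5.3
ee_pos: [0.5748, -0.1261, 0.1446]
eef_rot: [-3.141, 0.0, 0.165]
force: [-0.5, 0.1, -0.1]
grip_width: 0.0174
grip_force: 5.0
```

Request:
apply_moves:
  deltas:
    - [235, -0.066, 0.4, 0, 0, 0, 0]
    - [235, -0.066, 0.4, 0, 0, 0, 0]
    - [235, -0.066, 0.4, 0, 0, 0, 0]
    - [235, -0.066, 0.4, 0, 0, 0, 0]
    - [235, -0.066, 0.4, 0, 0, 0, 0]
    - [235, -0.066, 0.4, 0, 0, 0, 0]
    - [235, -0.05, 0.3, 0, 0, 0, 0]
    - [235, 0, 0, 0, 0, 0, 0]

```text
time_s: 6.1
ee_pos: [0.5704, -0.0991, 0.1447]
eef_rot: [-3.141, 0.0, 0.165]
force: [-0.5, 0.2, -0.9]
grip_width: 0.0175
grip_force: 5.0
```

Request:
apply_moves:
  deltas:
    - [235, -0.05, 0.3, 0, 0, 0, 0]
    - [235, -0.05, 0.3, 0, 0, 0, 0]
    - [235, -0.033, 0.2, 0, 0, 0, 0]
    - [235, 0, 0, 0, 0, 0, 0]

```text
time_s: 6.5
ee_pos: [0.5691, -0.0913, 0.1447]
eef_rot: [-3.141, 0.0, 0.165]
force: [-0.1, 0.8, -0.1]
grip_width: 0.0175
grip_force: 5.0
```

Request:
apply_moves:
  deltas:
    - [235, -0.016, 0.1, 0, 0, 0, 0]
    - [235, 0, 0, 0, 0, 0, 0]
    - [235, -0.016, 0.1, 0, 0, 0, 0]
    - [235, 0, 0, 0, 0, 0, 0]

```text
time_s: 6.9
ee_pos: [0.5688, -0.0896, 0.1447]
eef_rot: [-3.142, 0.0, 0.164]
force: [-0.5, -1.3, 0.9]
grip_width: 0.0171
grip_force: 5.0
```

Request:
apply_moves:
  deltas:
    - [235, -0.016, 0.1, 0, 0, 0, 0]
    - [235, 0, 0, 0, 0, 0, 0]
    - [235, 0, 0, 0, 0, 0, 0]

```text
time_s: 7.2
ee_pos: [0.5686, -0.0886, 0.1447]
eef_rot: [-3.141, 0.0, 0.164]
force: [-0.3, -0.6, 0.0]
grip_width: 0.0172
grip_force: 5.0
```

Request:
apply_moves:
  deltas:
    - [235, -0.016, 0.1, 0, 0, 0, 0]
    - [235, 0, 0, 0, 0, 0, 0]
    - [235, 0, 0, 0, 0, 0, 0]

```text
time_s: 7.5
ee_pos: [0.5685, -0.0876, 0.1447]
eef_rot: [-3.142, -0.0, 0.164]
force: [-0.9, -0.8, 0.4]
grip_width: 0.0172
grip_force: 5.0
```

Request:
apply_moves:
  deltas:
    - [235, -0.016, 0.1, 0, 0, 0, 0]
    - [235, 0, 0, 0, 0, 0, 0]

```text
time_s: 7.7
ee_pos: [0.5683, -0.0866, 0.1447]
eef_rot: [3.142, -0.0, 0.164]
force: [-0.5, -1.0, 0.3]
grip_width: 0.0175
grip_force: 5.0
```

Request:
apply_moves:
  deltas:
    - [235, -0.016, 0.1, 0, 0, 0, 0]
    - [235, 0, 0, 0, 0, 0, 0]

```text
time_s: 7.9
ee_pos: [0.5681, -0.0856, 0.1447]
eef_rot: [-3.142, 0.0, 0.164]
force: [0.1, -0.2, 0.6]
grip_width: 0.0169
grip_force: 5.0
```

Request:
apply_moves:
  deltas:
    - [235, -0.016, 0.1, 0, 0, 0, 0]
    - [235, 0, 0, 0, 0, 0, 0]

```text
time_s: 8.1
ee_pos: [0.568, -0.0845, 0.1447]
eef_rot: [-3.142, -0.0, 0.164]
force: [-1.2, -1.2, -1.0]
grip_width: 0.0173
grip_force: 5.0
```

Request:
apply_moves:
  deltas:
    - [235, -0.016, 0.1, 0, 0, 0, 0]
    - [235, 0, 0, 0, 0, 0, 0]

```text
time_s: 8.3
ee_pos: [0.5678, -0.0836, 0.1447]
eef_rot: [-3.142, -0.0, 0.164]
force: [-1.1, -0.7, 1.9]
grip_width: 0.0176
grip_force: 5.0
```

Request:
apply_moves:
  deltas:
    - [235, -0.016, 0.1, 0, 0, 0, 0]
    - [235, 0, 0, 0, 0, 0, 0]

```text
time_s: 8.5
ee_pos: [0.5677, -0.0825, 0.1447]
eef_rot: [-3.142, -0.0, 0.164]
force: [-0.7, -1.1, 1.3]
grip_width: 0.0171
grip_force: 5.0
```

Request:
apply_moves:
  deltas:
    - [235, -0.016, 0.1, 0, 0, 0, 0]
    - [235, 0, 0, 0, 0, 0, 0]

```text
time_s: 8.7
ee_pos: [0.5675, -0.0815, 0.1447]
eef_rot: [-3.142, 0.0, 0.164]
force: [-1.0, -2.0, 0.2]
grip_width: 0.0173
grip_force: 5.0
```

Request:
apply_moves:
  deltas:
    - [235, -0.016, 0.1, 0, 0, 0, 0]
    - [235, 0, 0, 0, 0, 0, 0]

```text
time_s: 8.9
ee_pos: [0.5673, -0.0806, 0.1447]
eef_rot: [3.142, 0.0, 0.164]
force: [0.3, -0.5, 1.1]
grip_width: 0.0171
grip_force: 5.0
```

Request:
apply_moves:
  deltas:
    - [235, -0.016, 0.1, 0, 0, 0, 0]
    - [235, 0, 0, 0, 0, 0, 0]

```text
time_s: 9.1
ee_pos: [0.5673, -0.0802, 0.1448]
eef_rot: [3.14, -0.0, 0.164]
force: [-0.8, -6.0, 0.6]
grip_width: 0.017
grip_force: 5.0
```

The force reads 6 N and motion stopped at TCP y ≈ -0.0803, so this is the saddle. I'll back off 7.75 mm to y ≈ -0.088.

Request:
apply_moves:
  deltas:
    - [235, 0.033, -0.2, 0, 0, 0, 0]
    - [235, 0.05, -0.3, 0, 0, 0, 0]
    - [235, 0.054, -0.325, 0, 0, 0, 0]
    - [235, 0, 0, 0, 0, 0, 0]
    - [235, 0, 0, 0, 0, 0, 0]

```text
time_s: 9.6
ee_pos: [0.5686, -0.088, 0.1446]
eef_rot: [-3.142, 0.0, 0.164]
force: [0.3, -0.4, -0.1]
grip_width: 0.0174
grip_force: 5.0
```

Request:
apply_moves:
  deltas:
    - [235, -0.347, -0.058, -0.351, 0, 0, 0]
    - [235, -0.317, -0.053, -0.379, 0, 0, 0]
    - [235, 0, 0, 0, 0, 0, 0]

```text
time_s: 9.9
ee_pos: [0.5613, -0.089, 0.1367]
eef_rot: [-3.141, 0.001, 0.164]
force: [-0.1, -0.4, 0.4]
grip_width: 0.0175
grip_force: 5.0
```

Request:
apply_moves:
  deltas:
    - [235, -0.143, -0.024, -0.202, 0, 0, 0]
    - [235, -0.143, -0.024, -0.202, 0, 0, 0]
    - [235, 0, 0, 0, 0, 0, 0]

```text
time_s: 10.2
ee_pos: [0.5588, -0.0895, 0.1331]
eef_rot: [-3.141, 0.0, 0.164]
force: [-1.0, -0.6, -0.3]
grip_width: 0.0175
grip_force: 5.0
```

Request:
apply_moves:
  deltas:
    - [235, -0.125, -0.021, -0.213, 0, 0, 0]
    - [235, -0.125, -0.021, -0.214, 0, 0, 0]
    - [235, 0, 0, 0, 0, 0, 0]

```text
time_s: 10.5
ee_pos: [0.5564, -0.0899, 0.1287]
eef_rot: [-3.141, 0.0, 0.164]
force: [-0.2, -0.4, 1.1]
grip_width: 0.0175
grip_force: 5.0
```

Request:
apply_moves:
  deltas:
    - [235, -0.108, -0.018, -0.223, 0, 0, 0]
    - [235, -0.108, -0.018, -0.223, 0, 0, 0]
    - [235, 0, 0, 0, 0, 0, 0]

```text
time_s: 10.8
ee_pos: [0.5542, -0.0903, 0.1242]
eef_rot: [-3.141, 0.0, 0.164]
force: [-0.2, -0.6, -0.2]
grip_width: 0.0174
grip_force: 5.0
```

Request:
apply_moves:
  deltas:
    - [235, -0.09, -0.015, -0.232, 0, 0, 0]
    - [235, -0.09, -0.015, -0.232, 0, 0, 0]
    - [235, 0, 0, 0, 0, 0, 0]

```text
time_s: 11.1
ee_pos: [0.5524, -0.0906, 0.1196]
eef_rot: [-3.141, 0.0, 0.164]
force: [-1.1, 0.0, -0.0]
grip_width: 0.0176
grip_force: 5.0
```

Request:
apply_moves:
  deltas:
    - [235, -0.07, -0.012, -0.238, 0, 0, 0]
    - [235, -0.07, -0.012, -0.238, 0, 0, 0]
    - [235, -0.05, -0.009, -0.243, 0, 0, 0]
    - [235, -0.05, -0.008, -0.244, 0, 0, 0]
    - [235, 0, 0, 0, 0, 0, 0]

```text
time_s: 11.6
ee_pos: [0.5501, -0.091, 0.11]
eef_rot: [-3.141, 0.0, 0.164]
force: [-0.8, -0.2, -0.5]
grip_width: 0.0173
grip_force: 5.0
```

Request:
apply_moves:
  deltas:
    - [235, -0.03, -0.005, -0.246, 0, 0, 0]
    - [235, -0.03, -0.005, -0.247, 0, 0, 0]
    - [235, -0.01, -0.002, -0.248, 0, 0, 0]
    - [235, 0, 0, 0, 0, 0, 0]

```text
time_s: 12.0
ee_pos: [0.5494, -0.0911, 0.1025]
eef_rot: [-3.141, 0.0, 0.164]
force: [-1.1, 0.2, 0.5]
grip_width: 0.0174
grip_force: 5.0
```

Request:
apply_moves:
  deltas:
    - [235, -0.005, -0.001, -0.12, 0, 0, 0]
    - [235, 0, 0, -0.08, 0, 0, 0]
    - [235, 0, 0, 0, 0, 0, 0]

```text
time_s: 12.3
ee_pos: [0.5495, -0.0911, 0.1009]
eef_rot: [-3.142, 0.0, 0.164]
force: [-0.8, -0.7, -0.1]
grip_width: 0.0171
grip_force: 5.0
```

Request:
apply_moves:
  deltas:
    - [235, 0, 0, -0.06, 0, 0, 0]
    - [235, 0, 0, 0, 0, 0, 0]
    - [200, 0, 0, 0, 0, 0, 0]
    - [150, 0, 0, 0, 0, 0, 0]
    - [100, 0, 0, 0, 0, 0, 0]
    - [60, 0, 0, 0, 0, 0, 0]
    - [60, 0, 0, 0, 0, 0, 0]
    - [60, 0, 0, 0, 0, 0, 0]

```text
time_s: 13.1
ee_pos: [0.5495, -0.0911, 0.1003]
eef_rot: [3.142, -0.0, 0.164]
force: [-0.2, -0.4, -0.1]
grip_width: 0.0569
grip_force: 0.0
```

Request:
apply_moves:
  deltas:
    - [60, 0, 0, 1, 0, 0, 0]
    - [60, 0, 0, 2, 0, 0, 0]
    - [60, 0, 0, 2.5, 0, 0, 0]
    - [60, 0, 0, 2.5, 0, 0, 0]
    - [60, 0, 0, 2.5, 0, 0, 0]
    - [60, -2, -4, 2, 0, 0, 0]
    - [60, -2, -4, 0, 0, 0, 0]
    - [60, -2, -4, 0, 0, 0, 0]
    - [60, -2, -4, 0, 0, 0, 0]
    - [60, 0, 0, 0, 0, 0, 0]

```text
time_s: 14.1
ee_pos: [0.4675, -0.2548, 0.2262]
eef_rot: [3.141, -0.0, 0.16]
force: [0.3, 0.8, 0.2]
grip_width: 0.0722
grip_force: 0.0
```

Run:
```python
from station import ctrl
from h import *
t=ctrl.camera("top");s=ctrl.camera("side")
y=lambda c,u0,u1,v0,v1:cv2.resize(c["img"][v0:v1,u0:u1,::-1],(390,360),interpolation=cv2.INTER_CUBIC)
cv2.imwrite("pics/e.png",np.hstack([y(t,250,367,140,248),y(s,215,332,115,223)]))
R=[]
for c,w in((t,(300,325,190,215)),(s,(265,300,155,195))):
    a=brass(c["img"],*w);print(a,plane(c,*a[:2],.086));R.append(ray(c,*a[:2]))
print(tri(*R))
```

```text
(304.0, 202.32142857142858, 28.0) [ 0.54915554 -0.08988478  0.086     ]
(282.4, 175.36, 25.0) [ 0.54846467 -0.09297542  0.086     ]
[ 0.54812348 -0.0900293   0.08841715]
```

View pics/e.png

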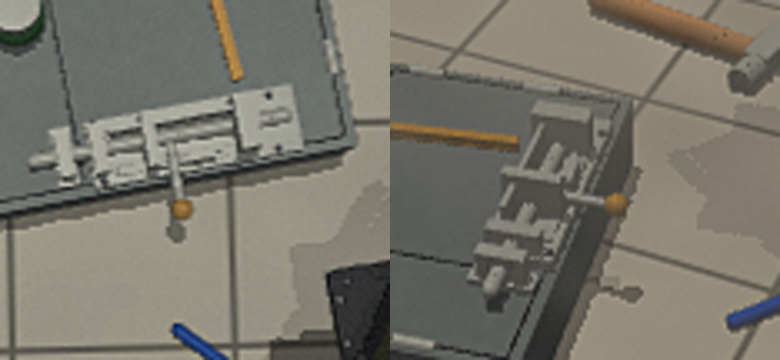

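The ball sits at left crop (182,210) and right crop (615,204), at the same measured height as at the start, so the handle is fully down. The bar sticks out through the keeper at (40,162) and (492,283). Handing in.

```bash
python3 -c "
from station import ctrl
print(ctrl.hand_in())"
```

```text
the job is handed in; nothing more can be done
None
```

The bolt is through the keeper with its handle lying fully down in the second notch, the highest force I read was about 6 N (touching the saddle), the gripper is clear, and the job was handed in at about 14 s.

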